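# Fetch the glue from behind the carved owl

## Task

The white glue bottle stands under the low bench shelf, behind the carved wooden owl. First move the owl aside and stand it upright, wholly on the black rubber mat, then draw the glue bottle out and stand it upright, wholly on the striped wooden board. Set both down gently, let go, and leave the amber oil bottle, the sharpening stone on the shelf and the gouge where they are.

Things in the scene. Friction and masses are not known exactly. Their poses are not given: they have to be found in the camera images.
- shelf_edge (a point): Fixed low slatted shelf, open front and back: three slats, in all 85 deep (x), 400 wide (y), 18 thick, underside 165 mm above the bench, on end panels 185 mm either side. Point: middle of the front slat's lower front edge (robot side); x points under the shelf away from the robot, y along the edge, z up. The edge stands about 12 mm in front of the bottle's axis, so reach in tilted about 40 degrees.
- owl_mid (a point): Unfinished carved owl of pale wood, loose, about 260 g, 125 tall: square foot 70 x 70 x 22, straight round body of diameter 56 from 22 to 105 mm height, rounded head with small ears. It stands on the bench outside the shelf, its axis about 87 mm in front of the glue bottle's. Point on its axis, 62.5 mm above its underside; z up.
- bottle_mid (a point): Glue bottle, loose, about 220 g: round white body of diameter 54 with a yellow band, straight to 85 mm, narrow red cap of diameter 20 to 24, top at 115 mm. It stands on the bench under the front slat of the shelf, with 50 mm above its cap. Point on its axis at half height, 57.5 mm above its underside; z up.
- oil_mid (a point): Amber oil bottle with a black cap, loose, same size as the glue bottle, standing under the shelf about 150 mm to the left or right of the glue bottle. Leave alone. Point on its axis 57.5 mm above its underside.
- mat_top (a point): Black rubber mat fixed on the bench, 160 x 160 x 6, on the left or right of the work. Point at the centre of its upper face; x and y along its sides, z up.
- board_top (a point): Pale wooden board with two dark stripes, fixed on the bench, 170 x 170 x 18, on the other side from the mat. Point at the centre of its upper face; x and y along its sides, z up.
- stone_mid (a point): Sharpening stone, 55 x 120 x 25, red-brown on a grey base, loose, lying on top of the shelf slats above the oil bottle, long side along the shelf. Leave alone. Point at its centre.
- gouge_mid (a point): Carving gouge lying on the bench in front of the oil bottle, pointing at it, 162 long (y, blade to +y), 22 high, dark handle and steel blade. Leave alone. Point near its middle, 11 mm above the bench.
There are look-alikes about, which are no part of the job. What is meant by the part that bears owl_mid is not blue, and is the smaller of those in its own colour. What is shaped like the part that bears bottle_mid but turquoise is not meant.

How it is judged:
By the outcome, as a careful person would: the job done as asked, in the order asked, and still so for the second after the job is handed in, with the robot touching nothing.
It also fails if it takes over 54 s, if anything falls off the work surface, if the arm or the gripper's body presses on something with over 40 N, if the wrist force passes 120 N, or if a joint passes its speed limit or range.

## Robot

A 6-joint arm with a two-finger parallel gripper is mounted at the origin on the work surface. World frame = base frame: x ahead of the robot, y to its left, z up, the work surface at z = 0. Lengths are in mm, angles in rad, forces in N, time in s.
With the tool pointing down it reaches from about 275 to 750 mm from the base axis. Payload 10.2 kg.
Tool frame: the origin (TCP) lies between the finger pads; the fingertips stand 8 mm ahead of it and the grasp point (between the pads) lies 11 mm behind it; z points along the fingers, x is the direction in which the jaws open and shut, and the axes are right-handed (so a half turn about z gives the same grasp; the last joint's range is limited). The gripper opens to 85 mm and grips with 20 to 120 N. Pads are 22 mm wide; open, the fingers measure 114 mm over their backs; the gripper's body (76 mm by 85 mm) begins 54 mm behind the grasp point. The pads swing forward as they close: fully open they stand 13 mm farther back than shut.
Start: joints at [-1.332, 0.313, 1.498, -0, 1.331, -0.223], TCP at [233.908, -470.019, 239.294] pointing down, gripper open.
Joint ranges: [-2.94, 2.94], [-0.97, 2.17], [0.19, 2.56], [-1.23, 4.37], [0.02, 3.11], [-2.88, 2.88]. Speed limits (rad/s): [2.39, 2.39, 3.01, 3.14, 3.14, 3.14].

## Interface

Orientations are given as a unit quaternion [w, x, y, z].
In Python, from rig import sense, eyes, ctrl gives the robot as it stands.
- The arm moves only by the tool move_arm, never from a script. Its argument "rows" is a list that holds one entry, the list of rows, each a list of 5 numbers: the shift along the tool's x, y, z in mm, then the turn about the tool's z in units of 6 degrees (1.0 is 6 degrees), then the gripper command: -1 is shut, 1 is fully open, values between are in proportion. In form: [[[dx, dy, dz, roll, jaw], ...]]. A call has 1 to 12 rows; each row is the pose to reach, as a shift and turn from the pose measured when the call began, along the tool's axes at that moment; what a row does not reach only later rows make up. A row lasts 1/8 s, in which the tool goes at most 62.5 mm and 10.7 degrees, less where a joint would pass 70% of its speed; a pose out of reach is approached as far as the arm can. A call with a gripper value outside its range is refused whole. The fingers move at their own pace and stop on an object; "squeeze" is the grip in N (left out, the last holds). Time passes only in rows, so rows that repeat a pose let the fingers close. It gives the time, the measured TCP pose, the force and the opening at its end, in the units of the state.
- sense(): the state, without advancing time (a new reading comes with each control period).
- eyes.capture(name): name is "scene" or "top" or "wrist"; returns a dict with "color" (384x512x3 uint8, blue, green, red), "vertical_fov" (degrees; the focal length in pixels is half the picture's height over the tangent of half this angle, whatever the lens; pixels are square), "cx", "cy" (the principal point, pixels), "xyz" and "attitude" of the camera in the world. Camera axes: x right, y down, z forward; pixel columns grow to the right and rows downward; lengths in mm; the calibration is good to about 2 mm. A picture is of the moment at which its call begins. There is no depth.
- ctrl.finish_job(): hands the job in, once; it reports no verdict.
The state is a dict: "time_s": time; "joints": joint angles; "dq": joint speeds; "tau": joint torques, N m; "eef_pos": TCP position; "ee_rot": TCP orientation; "force": force on the tool from outside, world axes, zero at the start; "wrist_torque": the same for the moment, N m; "grip_width": opening from 0.0 (shut) to 1.0 (fully open).
Only numpy, scipy, OpenCV 4.12 (cv2) and the standard library are available. Lean on these libraries where they do the work, as an engineer would, in place of code of your own. Each camera call takes 0.05 s, during which the arm holds its last target. There are 200 camera calls.

## Working session

There is one attempt and no reset: what is moved stays moved. The work goes in short steps, Python scripts to look and compute and a tool call to move; the robot and the scene stay as the last step left them, time stands still between calls to the robot, and variables do not carry over. Pictures are saved under pics/ and viewed, about 8 in all and at most 12, crops included, and the job is handed in when it is done.

Besides the shell and the picture viewer there is one more tool, called in YAML: its name, and indented under it one key for each argument. move_arm: Moves the arm, as the interface text tells. Its arguments: {"type":"object","properties":{"rows":{"type":"array","items":{"type":"array","items":{"type":"array","items":{"type":"number"}}}},"squeeze":{"type":"number"}},"required":["rows"]}

```bash
ls; mkdir -p pics
cat > h.py <<'E'
import numpy as np, cv2
from rig import sense, eyes, ctrl
from scipy.spatial.transform import Rotation as R
def cam(n,save=None):
    c=eyes.capture(n); c['f']=192/np.tan(np.radians(c['vertical_fov']/2))
    q=np.array(c['attitude'],float)
    c['R']=R.from_quat(q,scalar_first=True).as_matrix() if q.size==4 else q.reshape(3,3)
    c['p']=np.array(c['xyz'],float)
    if save: cv2.imwrite('pics/'+save,c['color'])
    return c
def proj(c,P):
    v=(np.atleast_2d(P)-c['p'])@c['R']; return np.c_[c['cx']+c['f']*v[:,0]/v[:,2],c['cy']+c['f']*v[:,1]/v[:,2]]
def back(c,u,v,z):
    d=c['R']@np.array([(u-c['cx'])/c['f'],(v-c['cy'])/c['f'],1.]); return c['p']+d*(z-c['p'][2])/d[2]
E
python3 - <<'E'
from h import *
ims=[]
for n in('scene','top'):
    c=cam(n,n+'0.png'); print(n,{k:c[k] for k in c if k not in('color','R')}); ims.append(c['color'])
s=sense(); print(s)
c=cam('wrist','wrist0.png')
E
```

```text
pics
scene {'vertical_fov': 44.50409129389559, 'cx': 255.98750511134594, 'cy': 187.59954296605773, 'xyz': array([1307.99600147, -200.21491758, 1085.74375587]), 'attitude': array([-0.26009216,  0.74059077,  0.58682456, -0.19878206]), 'f': np.float64(469.2627049897615), 'p': array([1307.99600147, -200.21491758, 1085.74375587])}
top {'vertical_fov': 55.66112144093939, 'cx': 254.6900641059089, 'cy': 190.81120781232931, 'xyz': array([445.07970473,  -5.92151419, 976.59059352]), 'attitude': array([ 0.05879872, -0.69809124,  0.71233463, -0.04231679]), 'f': np.float64(363.69006484304646), 'p': array([445.07970473,  -5.92151419, 976.59059352])}
{'time_s': 0.1, 'joints': array([-1.33238993e+00,  3.13407524e-01,  1.49833259e+00,  1.64807630e-05,
        1.33097280e+00, -2.23401607e-01]), 'dq': array([ 0.00116877, -0.00113092, -0.003244  ,  0.00058018,  0.00072992,
       -0.00146841]), 'tau': array([ 3.28134833e-03, -4.12895286e+01, -2.60143948e+01, -1.42795188e-04,
        2.98549574e-03,  4.90932010e-06]), 'eef_pos': array([ 233.8659136, -469.8078327,  238.7961311]), 'ee_rot': array([-3.98788994e-04,  8.50165713e-01, -5.26514907e-01, -3.93413624e-04]), 'force': array([-1.43956607,  0.29224635,  0.25307137]), 'wrist_torque': array([-0.00541285, -0.01381839,  0.00728713]), 'grip_width': 0.9998470260962682}
```

View pics/scene0.png

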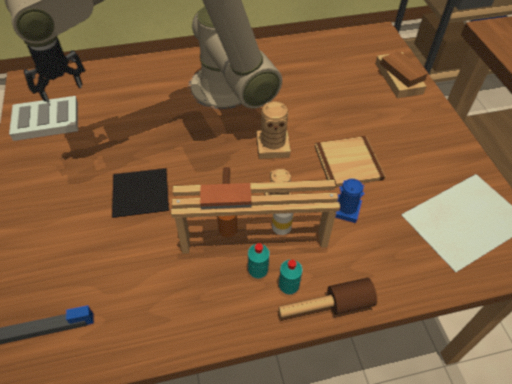

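View pics/top0.png

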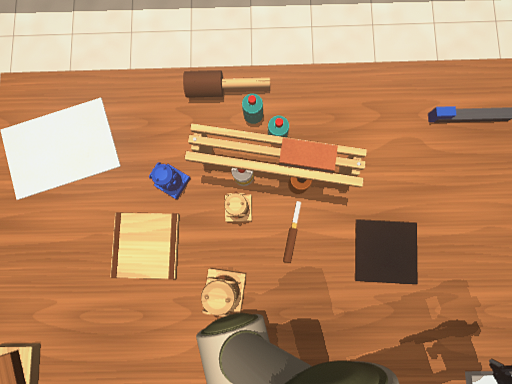

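Candidates for the owl: pale small at top-image (238,207), pale large at (222,292), and blue at (169,180). The one meant is the smaller pale one, in front of the white bottle at (242,175). The turquoise bottles at (253,107) and (278,126) are not meant. I'll confirm this in one crop.

Run:
```python
from h import *
c=cam('top','t1.png'); im=c['color'][130:320,105:425]
cv2.imwrite('pics/t1c.png',cv2.resize(im,None,fx=2.5,fy=2.5,interpolation=cv2.INTER_CUBIC))
P=lambda n,u,v,z:print(n,back(c,u,v,z).round(1))
P('owl top',237,205,115);P('owl foot',238,209,22)
P('bigowl',221,294,125)
P('edgeL',186,160,165);P('edgeR',362,187,165)
P('board',145,246,18);P('mat',386,252,6)
for u,v in((114,212),(180,213),(177,279),(112,278)):P('b',u,v,18)
for u,v in((356,220),(417,222),(417,284),(356,281)):P('m',u,v,6)
P('gougeT',297,203,11);P('gougeB',289,262,11)
P('blue',168,178,120)
s=cam('scene','s1.png'); im=s['color'][90:270,100:400]
cv2.imwrite('pics/s1c.png',cv2.resize(im,None,fx=2.6,fy=2.6,interpolation=cv2.INTER_CUBIC))
```

```text
owl top [536.2  55.9 115. ]
owl foot [535.4  60.   22. ]
bigowl [332.2  94.  125. ]
edgeL [637.1 168.2 165. ]
edgeR [ 565.6 -228.8  165. ]
board [443.4 306.   18. ]
mat [ 416.3 -324.3    6. ]
b [534.6 391.5  18. ]
b [528.3 214.5  18. ]
b [357.4 220.5  18. ]
b [362.7 390.4  18. ]
m [ 501.2 -251.4    6. ]
m [ 492.8 -410.7    6. ]
m [ 333.8 -397.8    6. ]
m [ 343.8 -242.3    6. ]
gougeT [549.2 -96.7  11. ]
gougeB [395.3 -70.5  11. ]
blue [604.5 221.  120. ]
```

View pics/t1c.png

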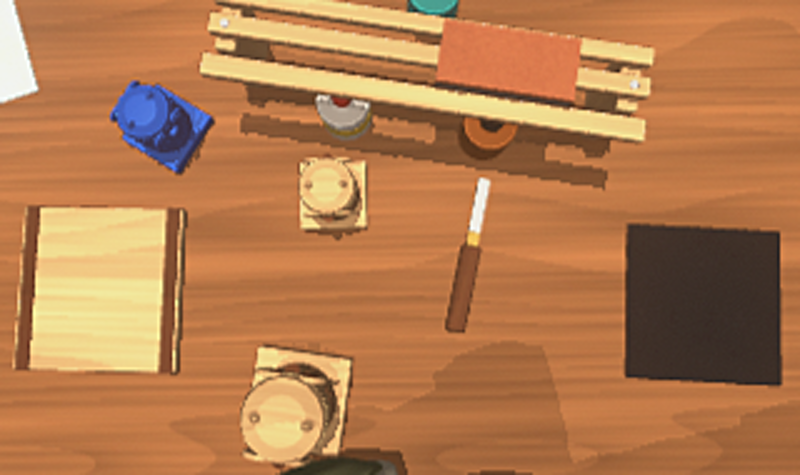

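View pics/s1c.png

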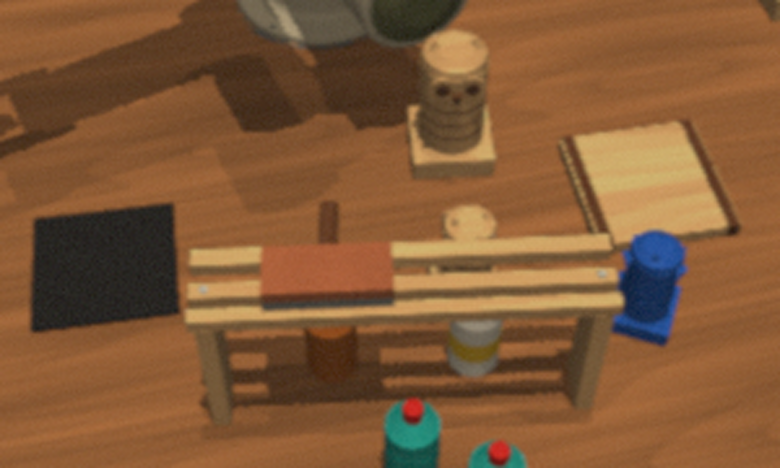

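```bash
cat >> h.py <<'E'
def go(P):
    s=sense(); M=R.from_quat(s['ee_rot'],scalar_first=True).as_matrix()
    print('t',round(s['time_s'],2),'pos',s['eef_pos'].round(1),'x',M[:,0].round(3),'z',M[:,2].round(3),'F',s['force'].round(1),'w',round(s['grip_width'],3),'q',s['joints'].round(2))
    print('az',np.degrees(np.arctan2(M[1,0],M[0,0])).round(1),'shift',(M.T@(np.array(P)-s['eef_pos'])).round(1))
E
python3 - <<'E'
from h import *
go([536,58,239]); go([536,58,75])
E
```

```text
t 0.25 pos [ 233.9 -469.9  239.1] x [ 0.446 -0.895 -0.001] z [-0.     0.001 -1.   ] F [ 0.4 -0.8  0.3] w 0.999 q [-1.33  0.31  1.5   0.    1.33 -0.22]
az -63.5 shift [-3.380e+02 -5.057e+02  3.000e-01]
t 0.25 pos [ 233.9 -469.9  239.1] x [ 0.446 -0.895 -0.001] z [-0.     0.001 -1.   ] F [ 0.4 -0.8  0.3] w 0.999 q [-1.33  0.31  1.5   0.    1.33 -0.22]
az -63.5 shift [-338.  -505.7  164.3]
```

move_arm:
  rows:
    - [[-30, -46, 0, 1, 1], [-62, -92, 0, 2, 1], [-94, -140, 0, 3, 1], [-126, -188, 0, 4, 1], [-158, -236, 0, 5, 1], [-190, -284, 0, 6, 1], [-222, -332, 0, 6.1, 1], [-254, -380, 0, 6.1, 1], [-286, -428, 0, 6.1, 1], [-316, -472, 0, 6.1, 1], [-334, -499, 0, 6.1, 1], [-338, -506, 0, 6.1, 1]]
  squeeze: 40

```text
time_s: 1.75
eef_pos: [536.6, 59.5, 238.9]
ee_rot: [-0.0, -0.643, 0.766, 0.0]
force: [-0.3, -0.3, -0.3]
grip_width: 0.998
```

Run:
```python
from h import *
w=cam('wrist','w1.png'); t=cam('top'); go([536,58,75]); print(w['p'])
o=proj(w,[[536,58,125],[536,58,22]]).round(0); print(o)
h=np.hstack([cv2.resize(w['color'],(400,300)),cv2.resize(t['color'][130:320,150:404],(400,300))]); cv2.imwrite('pics/m1.png',h)
```

```text
t 1.85 pos [536.2  58.1 239. ] x [-0.175 -0.984 -0.   ] z [-0.001  0.    -1.   ] F [-0.2  0.4  0. ] w 1.005 q [-0.11  0.35  1.45  0.    1.34  1.64]
az -100.1 shift [2.00e-01 1.00e-01 1.64e+02]
[611.74086757  45.65152885 373.06637354]
[[257. 189.]
 [257. 165.]]
```

View pics/m1.png

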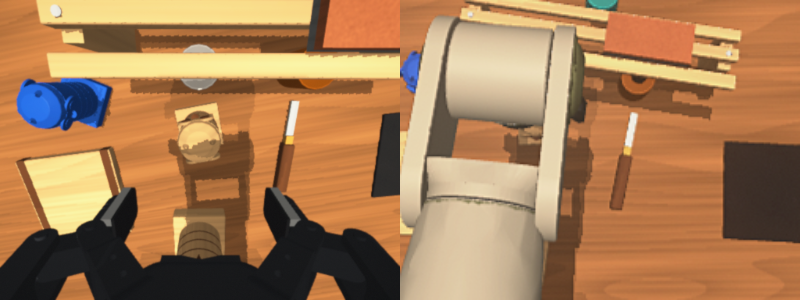

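Wrist view: owl head at about (255,179) px and foot back edge at about (252,138), which agrees with the predicted (257,189) and (257,165). The jaws straddle it, so I'm descending and gripping.

move_arm:
  rows:
    - [[0, 0, 50, 0, 1], [0, 0, 100, 0, 1], [0, 0, 145, 0, 1], [0, 0, 163, 0, 1], [0, 0, 163, 0, 1], [0, 0, 163, 0, -1], [0, 0, 163, 0, -1], [0, 0, 163, 0, -1], [0, 0, 163, 0, -1], [0, 0, 163, 0, -1]]
  squeeze: 40

```text
time_s: 3.1
eef_pos: [536.9, 58.2, 77.6]
ee_rot: [0.001, -0.642, 0.767, -0.001]
force: [-1.2, 2.0, 6.4]
grip_width: 0.647
```

Run:
```python
from h import *
go([416,-324,84]); go([416,-324,150])
```

```text
t 3.1 pos [536.9  58.2  77.6] x [-0.175 -0.985 -0.001] z [ 0.002  0.    -1.   ] F [-1.2  2.   6.4] w 0.647 q [-0.11  0.53  1.64  0.    0.97  1.64]
az -100.1 shift [397.5  52.   -6.8]
t 3.1 pos [536.9  58.2  77.6] x [-0.175 -0.985 -0.001] z [ 0.002  0.    -1.   ] F [-1.2  2.   6.4] w 0.647 q [-0.11  0.53  1.64  0.    0.97  1.64]
az -100.1 shift [397.4  51.8 -72.8]
```

move_arm:
  rows:
    - [[0, 0, -15, 0, -1], [0, 0, -40, 0, -1], [5, 2, -70, 0, -1], [30, 6, -80, 0, -1], [75, 14, -80, 0, -1], [125, 22, -80, 0, -1], [175, 30, -80, 0, -1], [225, 38, -80, 0, -1], [275, 44, -80, 0, -1], [325, 48, -80, 0, -1], [370, 52, -80, 0, -1], [397, 52, -80, 0, -1]]
  squeeze: 40

```text
time_s: 4.6
eef_pos: [415.0, -325.5, 158.3]
ee_rot: [0.001, -0.641, 0.767, -0.001]
force: [-0.5, 0.9, -3.1]
grip_width: 0.649
```

move_arm:
  rows:
    - [[0, 0, 0, 0, -1], [0, 0, 0, 0, -1]]

```text
time_s: 4.85
eef_pos: [415.0, -325.0, 158.8]
ee_rot: [0.001, -0.642, 0.767, -0.001]
force: [-0.1, 0.1, -1.9]
grip_width: 0.647
```

Run:
```python
from h import *
go([416,-324,84])
w=cam('wrist');t=cam('scene')
cv2.imwrite('pics/m2.png',np.hstack([cv2.resize(w['color'],(400,300)),cv2.resize(t['color'][90:270,60:300],(400,300))]))
```

```text
t 4.85 pos [ 415.  -325.   158.8] x [-0.177 -0.984  0.   ] z [ 0.003 -0.001 -1.   ] F [-0.1  0.1 -1.9] w 0.647 q [-0.89  0.39  1.61  0.    1.14  0.86]
az -100.2 shift [-1.2 -0.6 74.8]
```

View pics/m2.png

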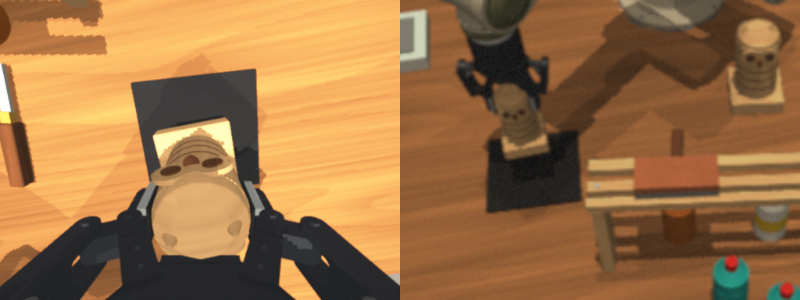

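The wrist view shows the owl upright in the jaws over the mat, foot at about (195,145) and mat at about (200,120) in the left half. I'm lowering it.

move_arm:
  rows:
    - [[-1, 0, 30, 0, -1], [-1, 0, 55, 0, -1], [-1, 0, 66, 0, -1], [-1, 0, 70, 0, -1], [-1, 0, 73, 0, -1], [-1, 0, 75, 0, -1], [-1, 0, 75, 0, -1]]

```text
time_s: 5.82
eef_pos: [415.7, -323.8, 83.9]
ee_rot: [0.001, -0.642, 0.767, -0.001]
force: [-0.3, 1.0, -2.8]
grip_width: 0.645
```

move_arm:
  rows:
    - [[0, 0, 1, 0, -1], [0, 0, 2, 0, -1], [0, 0, 2, 0, -1]]

```text
time_s: 6.2
eef_pos: [416.1, -323.9, 83.5]
ee_rot: [0.001, -0.642, 0.767, -0.002]
force: [-3.1, 4.9, 13.6]
grip_width: 0.647
```

move_arm:
  rows:
    - [[0, 0, 0, 0, 0.5], [0, 0, 0, 0, 1], [0, 0, 0, 0, 1], [0, 0, 0, 0, 1], [0, 0, -30, 0, 1], [0, 0, -80, 0, 1], [0, 0, -135, 0, 1], [0, 0, -190, 0, 1], [0, 0, -245, 0, 1], [0, 0, -300, 0, 1]]

```text
time_s: 7.45
eef_pos: [414.7, -323.1, 385.3]
ee_rot: [0.001, -0.642, 0.767, -0.002]
force: [-0.3, 0.1, -0.6]
grip_width: 1.0
```

Run:
```python
from h import *
go([700,-124,400])
w=cam('wrist');t=cam('top'); s=cam('scene')
cv2.imwrite('pics/m3.png',np.hstack([cv2.resize(t['color'][130:320,250:504],(400,300)),cv2.resize(s['color'][90:270,60:300],(400,300))]))
```

```text
t 7.45 pos [ 414.7 -323.1  385.3] x [-0.176 -0.984  0.001] z [ 0.004 -0.002 -1.   ] F [-0.3  0.1 -0.6] w 1.0 q [-0.89  0.26  1.2   0.    1.68  0.86]
az -100.1 shift [-246.1 -246.   -13.9]
```

View pics/m3.png

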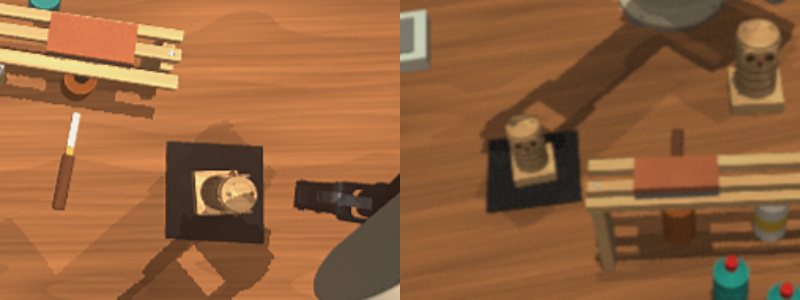

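The owl stands upright inside the mat: foot at about (212,193), mat at about (165-263,142-240) in the left half. Moves only shift and roll the tool, so I'll test whether overreaching along the shelf direction gives an outward tilt.

move_arm:
  rows:
    - [[-50, -29, 0, 0, 1], [-100, -58, 0, 0, 1], [-150, -87, 0, 0, 1], [-200, -116, 0, 0, 1], [-244, -144, 0, 0, 1], [-244, -200, 0, 0, 1], [-244, -260, 0, 0, 1], [-244, -320, 0, 0, 1], [-244, -380, 0, 0, 1], [-244, -440, 0, 0, 1]]

```text
time_s: 8.85
eef_pos: [743.8, -134.5, 339.0]
ee_rot: [0.013, -0.642, 0.766, -0.019]
force: [0.1, -0.3, 1.3]
grip_width: 1.003
```

Run:
```python
from h import *
go([630,41,70])
```

```text
t 8.85 pos [ 743.8 -134.5  339. ] x [-0.176 -0.984  0.005] z [ 0.045 -0.013 -0.999] F [ 0.1 -0.3  1.3] w 1.003 q [-0.33  0.95  0.19  0.    1.95  1.41]
az -100.1 shift [-154.1  155.1  261.3]
```

move_arm:
  rows:
    - [[0, -60, 0, 0, 1], [0, -120, 0, 0, 1], [0, -200, -20, 0, 1], [0, -300, -40, 0, 1]]

```text
time_s: 9.35
eef_pos: [773.2, -139.6, 298.7]
ee_rot: [0.026, -0.641, 0.766, -0.035]
force: [0.5, -0.5, 0.3]
grip_width: 1.001
```

move_arm:
  rows:
    - [[0, -600, 0, 0, 1], [0, -600, 0, 0, 1], [0, -600, 0, 0, 1], [0, -600, 0, 0, 1]]

```text
time_s: 9.85
eef_pos: [805.1, -145.1, 243.7]
ee_rot: [0.038, -0.641, 0.765, -0.05]
force: [-0.1, 0.1, 1.2]
grip_width: 0.999
```

Run:
```python
from h import *
go([630,41,70])
```

```text
t 9.85 pos [ 805.1 -145.1  243.7] x [-0.176 -0.984  0.006] z [ 0.123 -0.028 -0.992] F [-0.1  0.1  1.2] w 0.999 q [-0.32  1.08  0.19  0.01  1.75  1.43]
az -100.1 shift [-153.4  225.1  145.7]
```

move_arm:
  rows:
    - [[0, -200, -200, 0, 1], [0, -600, -600, 0, 1], [0, -600, -600, 0, 1]]

```text
time_s: 10.22
eef_pos: [780.2, -139.9, 326.2]
ee_rot: [0.05, -0.64, 0.764, -0.064]
force: [-1.3, -0.5, 0.4]
grip_width: 1.003
```

move_arm:
  rows:
    - [[0, -600, -600, 0, 1], [0, -600, -600, 0, 1]]

```text
time_s: 10.48
eef_pos: [763.6, -136.5, 376.7]
ee_rot: [0.062, -0.639, 0.763, -0.079]
force: [-0.5, 0.1, 0.1]
grip_width: 0.999
```

Run:
```python
from h import *
go([630,41,70])
```

```text
t 10.47 pos [ 763.6 -136.5  376.7] x [-0.176 -0.984  0.006] z [ 0.195 -0.041 -0.98 ] F [-0.5  0.1  0.1] w 0.999 q [-0.34  0.91  0.19  0.03  1.85  1.42]
az -100.1 shift [-153.2  220.4  267.2]
```

move_arm:
  rows:
    - [[0, -600, -300, 0, 1]]

```text
time_s: 10.6
eef_pos: [767.1, -137.0, 388.2]
ee_rot: [0.074, -0.638, 0.761, -0.093]
force: [-0.1, -0.2, -0.9]
grip_width: 0.999
```

move_arm:
  rows:
    - [[0, -600, -300, 0, 1]]

```text
time_s: 10.72
eef_pos: [770.4, -137.5, 398.8]
ee_rot: [0.085, -0.636, 0.759, -0.107]
force: [0.8, -0.4, -0.5]
grip_width: 0.993
```

move_arm:
  rows:
    - [[0, -600, -300, 0, 1], [0, -600, -300, 0, 1]]

```text
time_s: 10.98
eef_pos: [767.5, -136.6, 421.4]
ee_rot: [0.098, -0.635, 0.757, -0.122]
force: [-0.9, -0.0, -0.5]
grip_width: 0.997
```

move_arm:
  rows:
    - [[0, -600, -300, 0, 1], [0, -600, -300, 0, 1]]

```text
time_s: 11.22
eef_pos: [763.5, -135.6, 445.0]
ee_rot: [0.11, -0.632, 0.754, -0.137]
force: [0.3, -0.1, 0.0]
grip_width: 0.998
```

Run:
```python
from h import *
go([630,41,70])
```

```text
t 11.22 pos [ 763.5 -135.6  445. ] x [-0.176 -0.984  0.007] z [ 0.34  -0.067 -0.938] F [ 0.3 -0.1  0. ] w 0.998 q [-0.34  0.82  0.19  0.05  1.78  1.42]
az -100.1 shift [-152.9  281.8  294.6]
```

move_arm:
  rows:
    - [[0, -600, -100, 0, 1]]

```text
time_s: 11.35
eef_pos: [773.2, -137.2, 446.5]
ee_rot: [0.122, -0.63, 0.752, -0.151]
force: [-0.3, 0.2, 0.1]
grip_width: 1.0
```

move_arm:
  rows:
    - [[0, -600, -100, 0, 1]]

```text
time_s: 11.48
eef_pos: [782.5, -138.9, 448.0]
ee_rot: [0.133, -0.628, 0.749, -0.165]
force: [-0.2, -0.2, -0.2]
grip_width: 1.0
```

move_arm:
  rows:
    - [[0, -600, -100, 0, 1]]

```text
time_s: 11.6
eef_pos: [790.1, -140.2, 452.5]
ee_rot: [0.145, -0.625, 0.746, -0.178]
force: [0.6, -0.2, 0.9]
grip_width: 1.001
```

move_arm:
  rows:
    - [[0, -600, -100, 0, 1]]

```text
time_s: 11.72
eef_pos: [796.6, -141.2, 459.1]
ee_rot: [0.156, -0.623, 0.742, -0.192]
force: [0.0, -0.3, 0.9]
grip_width: 0.997
```

move_arm:
  rows:
    - [[0, -600, -100, 0, 1]]

```text
time_s: 11.85
eef_pos: [801.9, -142.1, 467.4]
ee_rot: [0.168, -0.62, 0.739, -0.206]
force: [-0.0, 0.7, -0.6]
grip_width: 0.995
```

Run:
```python
from h import *
go([630,41,70])
```

```text
t 11.85 pos [ 801.9 -142.1  467.4] x [-0.176 -0.984  0.007] z [ 0.503 -0.096 -0.859] F [-0.   0.7 -0.6] w 0.995 q [-0.34  0.82  0.19  0.08  1.6   1.43]
az -100.1 shift [-152.8  376.   237.3]
```

move_arm:
  rows:
    - [[0, -600, 50, 0, 1]]

```text
time_s: 11.98
eef_pos: [814.1, -144.1, 466.7]
ee_rot: [0.18, -0.616, 0.734, -0.22]
force: [1.1, -0.1, 0.2]
grip_width: 1.0
```

move_arm:
  rows:
    - [[0, -600, 50, 0, 1]]

```text
time_s: 12.1
eef_pos: [825.7, -146.2, 465.7]
ee_rot: [0.191, -0.613, 0.73, -0.234]
force: [0.0, 0.1, 0.2]
grip_width: 0.998
```

move_arm:
  rows:
    - [[0, -600, 50, 0, 1]]

```text
time_s: 12.22
eef_pos: [835.1, -147.9, 467.9]
ee_rot: [0.203, -0.609, 0.726, -0.248]
force: [0.2, 0.4, 0.5]
grip_width: 1.002
```

move_arm:
  rows:
    - [[0, -600, 50, 0, 1]]

```text
time_s: 12.35
eef_pos: [843.2, -149.3, 472.3]
ee_rot: [0.214, -0.605, 0.721, -0.261]
force: [-0.2, -1.1, -0.7]
grip_width: 1.003
```

Run:
```python
from h import *
go([480,66,300])
```

```text
t 12.35 pos [ 843.2 -149.3  472.3] x [-0.176 -0.984  0.008] z [ 0.625 -0.118 -0.772] F [-0.2 -1.1 -0.7] w 1.003 q [-0.34  0.84  0.19  0.1   1.43  1.43]
az -100.1 shift [-149.3  414.  -119.1]
```

move_arm:
  rows:
    - [[-16, 45, -13, 0, 1], [-34, 95, -27, 0, 1], [-54, 150, -43, 0, 1], [-74, 205, -59, 0, 1], [-94, 260, -75, 0, 1], [-114, 315, -90, 0, 1], [-134, 370, -106, 0, 1], [-147, 407, -117, 0, 1], [-149, 414, -119, 0, 1], [-149, 414, -119, 0, 1]]

```text
time_s: 13.6
eef_pos: [479.4, 66.5, 300.5]
ee_rot: [0.215, -0.606, 0.72, -0.261]
force: [0.2, 0.0, 0.5]
grip_width: 1.001
```

Run:
```python
from h import *
go([529,60,179])
w=cam('wrist','w2.png'); print(proj(w,[[622,42,115],[622,42,57.5],[622,42,0]]).round(0).tolist());
```

```text
t 13.6 pos [479.4  66.5 300.5] x [-0.175 -0.985  0.007] z [ 0.626 -0.117 -0.771] F [0.2 0.  0.5] w 1.001 q [-0.07 -0.12  1.97 -0.13  0.61  1.76]
az -100.1 shift [ -3.2  38.8 125.5]
[[254.0, 167.0], [254.0, 184.0], [254.0, 197.0]]
```

View pics/w2.png

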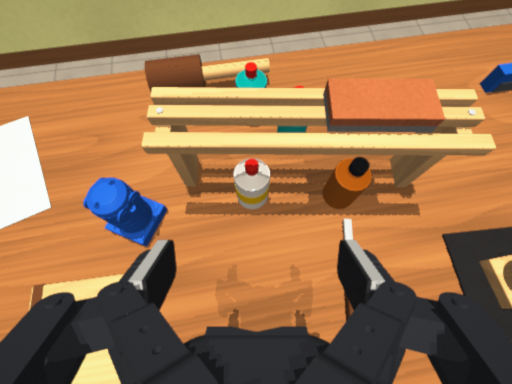

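The wrist view shows the white bottle with its red cap at (251,163), body centre at about (252,187) and base front at about row 209. The prediction was (254,167). The lateral fit is good; I'll refine from nearer.

move_arm:
  rows:
    - [[-2, 10, 30, 0, 1], [-3, 20, 65, 0, 1], [-3, 32, 100, 0, 1], [-3, 38, 115, 0, 1], [-3, 39, 115, 0, 1]]

```text
time_s: 14.28
eef_pos: [524.3, 59.6, 186.9]
ee_rot: [0.214, -0.605, 0.721, -0.262]
force: [0.7, -1.0, 0.9]
grip_width: 0.998
```

Run:
```python
from h import *
from scipy.optimize import least_squares
go([629,41,55.5])
w=cam('wrist','w3.png'); im=w['color'].copy()
u=np.array([.984,-.177]);n=np.array([.177,.984])
a=np.linspace(0,2*np.pi,60)
for r,z,col in((27,0,(255,0,0)),(27,85,(255,0,255)),(11,115,(0,255,0))):
    P=np.c_[622+r*np.cos(a),42+r*np.sin(a),0*a+z]
    cv2.polylines(im,[proj(w,P).astype(np.int32)],True,col,1)
e=np.array([[622,42]]-12*u+k*n for k in(-100,100)) if 0 else np.array([np.array([622,42])-12*u+k*n for k in(-100,100)])
cv2.polylines(im,[proj(w,np.c_[e,[165,165]]).astype(np.int32)],False,(0,255,255),1)
cv2.imwrite('pics/w3o.png',cv2.resize(im[20:300,100:420],None,fx=2.1,fy=2.1,interpolation=cv2.INTER_CUBIC))
```

```text
t 14.28 pos [524.3  59.6 186.9] x [-0.177 -0.984  0.007] z [ 0.625 -0.118 -0.771] F [ 0.7 -1.   0.9] w 0.998 q [-0.08  0.13  2.05 -0.25  0.29  1.89]
az -100.2 shift [ -1.2   1.6 169. ]
```

View pics/w3o.png

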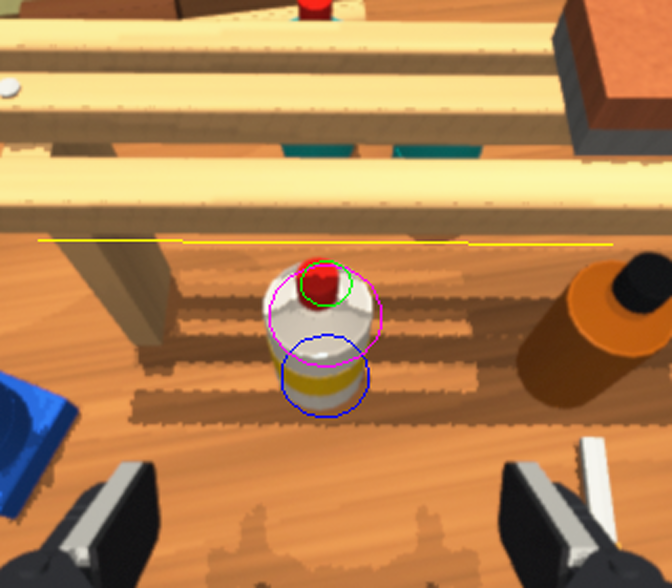

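The bottle lies about 5 mm farther in and 3 mm to +y of the model (overlay: cap (318,272) against the model's (326,284)). The corrected axis is (627.5,44), which also fits the edge. I'm approaching along the tool axis.

move_arm:
  rows:
    - [[-4, -2, 40, 0, 1], [-4, -2, 80, 0, 1], [-4, -2, 115, 0, 1], [-4, -2, 140, 0, 1], [-4, -2, 155, 0, 1], [-4, -2, 155, 0, 1]]

```text
time_s: 15.08
eef_pos: [624.3, 44.7, 70.1]
ee_rot: [0.215, -0.604, 0.721, -0.263]
force: [-0.6, -0.2, -1.4]
grip_width: 1.004
```

Run:
```python
from h import *
go([634.4,42.7,55.5])
w=cam('wrist'); s=cam('scene')
cv2.imwrite('pics/w4.png',np.hstack([cv2.resize(w['color'],(400,300)),cv2.resize(s['color'][140:275,180:360],(400,300))]))
```

```text
t 15.07 pos [624.3  44.7  70.1] x [-0.177 -0.984  0.008] z [ 0.627 -0.119 -0.77 ] F [-0.6 -0.2 -1.4] w 1.004 q [-0.09  0.53  1.87 -0.89  0.08  2.52]
az -100.2 shift [ 0.1  1.4 17.8]
```

View pics/w4.png

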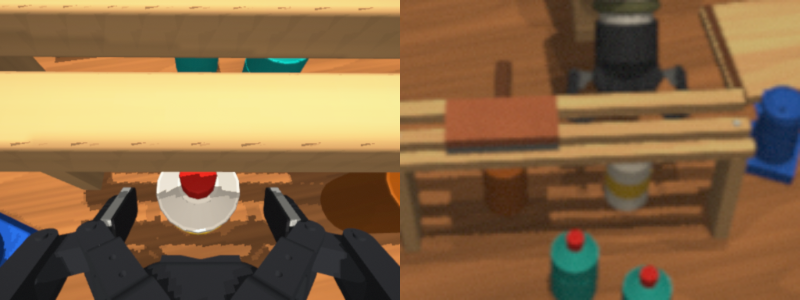

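The wrist view shows the bottle centred between the jaws: cap (198,183), pads at 130 and 270. In the scene view the gripper is clear of the shelf. The wrist is close to singular (q5 0.08), so I'll advance slowly.

move_arm:
  rows:
    - [[0, 0, 3, 0, 1], [0, 0, 6, 0, 1], [0, 0, 9, 0, 1], [0, 0, 9, 0, 1]]

```text
time_s: 15.68
eef_pos: [629.6, 43.9, 63.7]
ee_rot: [0.215, -0.605, 0.721, -0.263]
force: [0.5, -1.1, 0.2]
grip_width: 0.998
```

Run:
```python
from h import *
go([633.4,42.8,58.5])
```

```text
t 15.68 pos [629.6  43.9  63.7] x [-0.177 -0.984  0.008] z [ 0.628 -0.118 -0.77 ] F [ 0.5 -1.1  0.2] w 0.998 q [-0.09  0.55  1.86 -0.97  0.07  2.6 ]
az -100.2 shift [0.4 0.2 6.5]
```

move_arm:
  rows:
    - [[0, 0, 3, 0, 1], [0, 0, 6, 0, 1], [0, 0, 7, 0, 1], [0, 0, 7, 0, 0.6], [0, 0, 7, 0, 0.4], [0, 0, 7, 0, 0.2], [0, 0, 7, 0, -1], [0, 0, 7, 0, -1], [0, 0, 7, 0, -1]]
  squeeze: 45

```text
time_s: 16.8
eef_pos: [634.2, 43.2, 58.6]
ee_rot: [0.215, -0.605, 0.72, -0.263]
force: [-1.5, 2.8, 3.9]
grip_width: 0.623
```

Run:
```python
from h import *
go([633.4,42.8,58.5])
w=cam('wrist'); s=cam('scene')
cv2.imwrite('pics/w5.png',np.hstack([cv2.resize(w['color'],(400,300)),cv2.resize(s['color'][140:275,180:360],(400,300))]))
```

```text
t 16.8 pos [634.2  43.2  58.6] x [-0.176 -0.984  0.007] z [ 0.628 -0.118 -0.769] F [-1.5  2.8  3.9] w 0.623 q [-0.09  0.57  1.85 -1.04  0.07  2.67]
az -100.2 shift [ 0.6  0.6 -0.3]
```

View pics/w5.png

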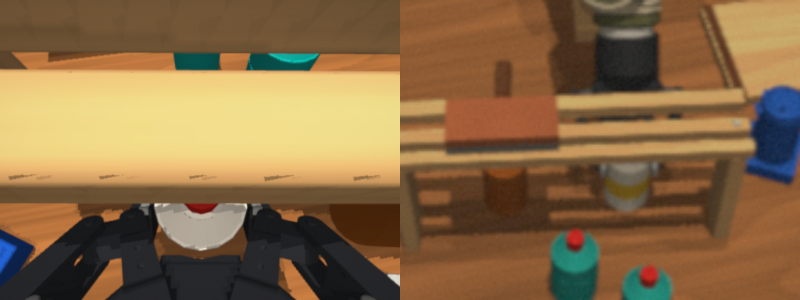

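The bottle is gripped (opening 53 mm). At the board the last joint would run out of range with this roll. So I'll draw the bottle out, stand it on the open bench, half-turn the gripper (same grasp), regrip, and carry it to the board.

move_arm:
  rows:
    - [[0, 0, -6, 0, -1], [0, 0, -18, 0, -1], [0, 0, -38, 0, -1], [0, 0, -65, 0, -1], [0, 0, -95, 0, -1], [0, 0, -125, 0, -1], [0, 0, -141, 0, -1], [0, 0, -141, 0, -1]]

```text
time_s: 17.9
eef_pos: [545.2, 59.9, 167.2]
ee_rot: [0.215, -0.604, 0.721, -0.263]
force: [0.3, -0.2, -2.2]
grip_width: 0.617
```

Run:
```python
from h import *
go([545,59,64])
w=cam('wrist'); s=cam('scene')
cv2.imwrite('pics/w6.png',np.hstack([cv2.resize(w['color'],(400,300)),cv2.resize(s['color'][90:270,150:390],(400,300))]))
```

```text
t 17.9 pos [545.2  59.9 167.2] x [-0.176 -0.984  0.007] z [ 0.628 -0.118 -0.769] F [ 0.3 -0.2 -2.2] w 0.617 q [-0.07  0.21  2.02 -0.32  0.24  1.96]
az -100.2 shift [ 0.1 66.  79.4]
```

View pics/w6.png

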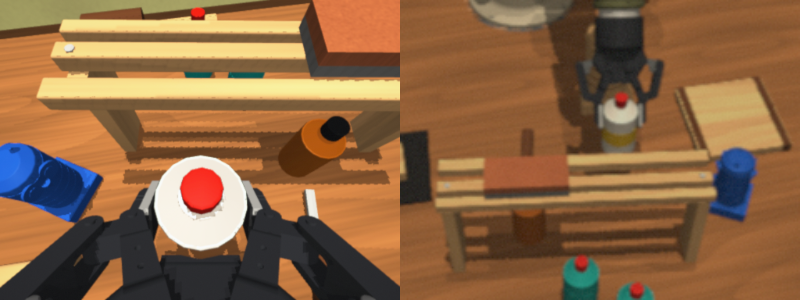

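The bottle is out and held upright (cap (202,190)), with the shelf, stone and oil bottle undisturbed. I have now viewed 12 pictures, so I'll check by numbers from here. Setting it down on the open bench.

move_arm:
  rows:
    - [[0, 20, 24, 0, -1], [0, 40, 48, 0, -1], [0, 56, 67, 0, -1], [0, 63, 76, 0, -1], [0, 66, 79, 0, -1], [0, 67.5, 81.5, 0, -1], [0, 69, 83, 0, -1], [0, 69, 83, 0, -1]]

```text
time_s: 19.0
eef_pos: [552.8, 59.1, 76.2]
ee_rot: [0.208, -0.608, 0.724, -0.251]
force: [0.5, 0.3, -1.0]
grip_width: 0.622
```

Run:
```python
from h import *
go([545,59,59]); M=R.from_quat(sense()['ee_rot'],scalar_first=True).as_matrix(); print(np.degrees(np.arccos(-M[2,2])))
```

```text
t 19.0 pos [552.8  59.1  76.2] x [-0.175 -0.985  0.003] z [ 0.606 -0.11  -0.788] F [ 0.5  0.3 -1. ] w 0.622 q [-0.07  0.41  2.05 -1.23  0.07  2.88]
az -100.1 shift [ 1.4 16.6  8.8]
37.99659018369975
```

Run:
```python
from h import *
go([553,59,95]);go([600,50,95]);go([602,50,61])
```

```text
t 19.0 pos [552.8  59.1  76.2] x [-0.175 -0.985  0.003] z [ 0.606 -0.11  -0.788] F [ 0.5  0.3 -1. ] w 0.622 q [-0.07  0.41  2.05 -1.23  0.07  2.88]
az -100.1 shift [  0.1 -11.8 -14.7]
t 19.0 pos [552.8  59.1  76.2] x [-0.175 -0.985  0.003] z [ 0.606 -0.11  -0.788] F [ 0.5  0.3 -1. ] w 0.622 q [-0.07  0.41  2.05 -1.23  0.07  2.88]
az -100.1 shift [  0.7 -49.5  14.7]
t 19.0 pos [552.8  59.1  76.2] x [-0.175 -0.985  0.003] z [ 0.606 -0.11  -0.788] F [ 0.5  0.3 -1. ] w 0.622 q [-0.07  0.41  2.05 -1.23  0.07  2.88]
az -100.1 shift [  0.3 -30.1  42.7]
```

move_arm:
  rows:
    - [[0, -6, -8, 0, -1], [0, -12, -15, 0, -1], [0, -30, 0, 0, -1], [0, -50, 15, 0, -1], [0, -43, 24, 0, -1], [0, -37, 33, 0, -1], [0, -33, 39, 0, -1], [0, -31, 42, 0, -1], [0, -31, 42, 0, -1]]

```text
time_s: 20.12
eef_pos: [602.2, 50.2, 62.1]
ee_rot: [0.208, -0.608, 0.724, -0.251]
force: [0.3, 0.7, -1.9]
grip_width: 0.621
```

Run:
```python
from h import *
go([602,50,59]);
```

```text
t 20.12 pos [602.2  50.2  62.1] x [-0.175 -0.985  0.003] z [ 0.605 -0.111 -0.788] F [ 0.3  0.7 -1.9] w 0.621 q [-0.09  0.51  1.92 -0.87  0.08  2.51]
az -100.1 shift [0.2 2.1 2.4]
```

move_arm:
  rows:
    - [[0, 0.6, 0.8, 0, -1], [0, 1.2, 1.6, 0, -1], [0, 1.8, 2.4, 0, -1], [0, 1.8, 2.4, 0, -1]]

```text
time_s: 20.62
eef_pos: [602.3, 50.2, 59.1]
ee_rot: [0.208, -0.608, 0.724, -0.251]
force: [-0.6, -0.1, -1.1]
grip_width: 0.621
```

move_arm:
  rows:
    - [[0, 0.5, 0.6, 0, -1], [0, 1, 1.2, 0, -1], [0, 1.2, 1.6, 0, -1]]

```text
time_s: 21.0
eef_pos: [603.1, 50.1, 59.0]
ee_rot: [0.209, -0.607, 0.724, -0.252]
force: [-11.9, 0.2, 19.7]
grip_width: 0.619
```

move_arm:
  rows:
    - [[0, 0, 0, 0, 0.5], [0, 0, 0, 0, 1], [0, 0, 0, 0, 1], [0, 0, 0, 0, 1], [0, 0, -20, 0, 1], [0, 0, -60, 0, 1], [0, 0, -110, 0, 1], [0, 0, -150, 0, 1], [0, 0, -160, -1.7, 1], [0, 0, -160, -3.4, 1], [0, 0, -160, -5.1, 1], [0, 0, -160, -6.8, 1]]

```text
time_s: 22.5
eef_pos: [505.7, 67.9, 184.8]
ee_rot: [-0.107, 0.823, -0.464, 0.309]
force: [0.2, 0.2, -0.4]
grip_width: 1.003
```

Run:
```python
from h import *
go([602,50,59]); s=cam('top')
# bottle blobs: red cap position and bottle
def red(c):
    h=cv2.cvtColor(c['color'],cv2.COLOR_BGR2HSV); m=(((h[...,0]<6)|(h[...,0]>174))&(h[...,1]>210)&(h[...,2]>120)).astype(np.uint8)
    n,l,st,ce=cv2.connectedComponentsWithStats(m); return [(st[i,4],ce[i].round(1).tolist(),back(c,*ce[i],115).round(1).tolist()) for i in range(1,n) if st[i,4]>6]
print(red(s)); w=cam('wrist'); print(red(w))
```

```text
t 22.5 pos [505.7  67.9 184.8] x [ 0.378 -0.831  0.409] z [ 0.608 -0.111 -0.786] F [ 0.2  0.2 -0.4] w 1.003 q [-0.06  0.1   2.08 -0.25  0.31  1.18]
az -65.6 shift [ -0.3   0.8 159.4]
[]
[(np.int32(385), [273.2, 168.2], [592.0, 54.3, 115.0])]
```

The bottle stands at about (592,54), cap height consistent, as expected. I'm finishing the half turn.

move_arm:
  rows:
    - [[0, 0, 0, -1.75, 1], [0, 0, 0, -3.5, 1], [0, 0, 0, -5.2, 1], [0, 0, 0, -7, 1], [0, 0, 0, -8.7, 1], [0, 0, 0, -10.5, 1], [0, 0, 0, -12.2, 1], [0, 0, 0, -14, 1], [0, 0, 0, -15.7, 1], [0, 0, 0, -17.5, 1], [0, 0, 0, -19.2, 1], [0, 0, 0, -21, 1]]

```text
time_s: 24.1
eef_pos: [505.6, 67.9, 184.7]
ee_rot: [0.226, 0.789, 0.521, 0.236]
force: [-0.1, 0.0, -0.5]
grip_width: 0.999
```

Run:
```python
from h import *
go([602,50,59]); w=cam('wrist')
M=R.from_quat(sense()['ee_rot'],scalar_first=True).as_matrix(); xt=np.cross(M[:,2],[0,0,1]); print('xhoriz',xt, 'roll need deg',[np.degrees(np.arctan2(a@M[:,1],a@M[:,0])) for a in(xt,-xt)])
```

```text
t 24.1 pos [505.6  67.9 184.7] x [0.346 0.928 0.136] z [ 0.608 -0.111 -0.786] F [-0.1  0.  -0.5] w 0.999 q [-0.06  0.1   2.08 -0.25  0.31 -1.02]
az 69.6 shift [ -0.4  -0.5 159.4]
xhoriz [-0.11105074 -0.60786203  0.        ] roll need deg [np.float64(167.7030401356382), np.float64(-12.296959864361817)]
```

move_arm:
  rows:
    - [[0, 0, 0, -1.7, 1], [0, 0, 0, -2.05, 1], [0, 0, 40, -2.05, 1], [0, 0, 80, -2.05, 1], [0, 0, 115, -2.05, 1], [0, 0, 140, -2.05, 1], [0, 0, 152, -2.05, 1], [0, 0, 159, -2.05, 1], [0, 0, 160, -2.05, 1], [0, 0, 160, -2.05, 1]]

```text
time_s: 25.4
eef_pos: [602.9, 50.2, 59.1]
ee_rot: [0.251, 0.727, 0.604, 0.21]
force: [-0.4, -0.3, 0.2]
grip_width: 1.001
```

Run:
```python
from h import *
go([603,50,59])
```

```text
t 25.4 pos [602.9  50.2  59.1] x [0.182 0.983 0.002] z [ 0.608 -0.111 -0.786] F [-0.4 -0.3  0.2] w 1.001 q [-0.09  0.52  1.92 -1.01  0.07 -0.49]
az 79.5 shift [-0.2  0.1  0.1]
```

move_arm:
  rows:
    - [[0, 0, 0, 0, 0.5], [0, 0, 0, 0, 0.2], [0, 0, 0, 0, -1], [0, 0, 0, 0, -1], [0, 0, 0, 0, -1], [0, 0, 0, 0, -1], [0, 0, -8, 0, -1], [0, 0, -25, 0, -1], [0, 0, -55, 0, -1], [0, 0, -85, 0, -1], [0, 0, -105, 0, -1], [0, 0, -105, 0, -1]]
  squeeze: 45

```text
time_s: 26.9
eef_pos: [538.9, 61.9, 142.2]
ee_rot: [0.251, 0.726, 0.604, 0.21]
force: [0.2, 0.4, -2.5]
grip_width: 0.619
```

Run:
```python
from h import *
go([485,339,130]); go([485,339,78]);
```

```text
t 26.9 pos [538.9  61.9 142.2] x [0.182 0.983 0.002] z [ 0.609 -0.111 -0.785] F [ 0.2  0.4 -2.5] w 0.619 q [-0.07  0.25  2.04 -0.35  0.2  -1.14]
az 79.5 shift [262.6 -89.  -53.9]
t 26.9 pos [538.9  61.9 142.2] x [0.182 0.983 0.002] z [ 0.609 -0.111 -0.785] F [ 0.2  0.4 -2.5] w 0.619 q [-0.07  0.25  2.04 -0.35  0.2  -1.14]
az 79.5 shift [ 262.5 -121.2  -13.1]
```

move_arm:
  rows:
    - [[25, -8, -6, 0, -1], [65, -21, -14, 0, -1], [110, -35, -24, 0, -1], [155, -50, -34, 0, -1], [200, -65, -44, 0, -1], [235, -76, -52, 0, -1], [256, -83, -57, 0, -1], [262, -85, -58, 0, -1], [262, -85, -58, 0, -1], [262, -85, -58, 0, -1]]

```text
time_s: 28.15
eef_pos: [485.8, 337.3, 135.4]
ee_rot: [0.251, 0.727, 0.604, 0.21]
force: [-0.3, -0.4, -1.3]
grip_width: 0.619
```

Run:
```python
from h import *
go([485,339,85]); go([485,339,78])
```

```text
t 28.15 pos [485.8 337.3 135.4] x [0.183 0.983 0.001] z [ 0.608 -0.112 -0.786] F [-0.3 -0.4 -1.3] w 0.619 q [ 0.59  0.44  1.77 -0.87  0.6  -0.14]
az 79.5 shift [  1.4 -32.   38.9]
t 28.15 pos [485.8 337.3 135.4] x [0.183 0.983 0.001] z [ 0.608 -0.112 -0.786] F [-0.3 -0.4 -1.3] w 0.619 q [ 0.59  0.44  1.77 -0.87  0.6  -0.14]
az 79.5 shift [  1.4 -36.4  44.4]
```

move_arm:
  rows:
    - [[1, -12, 15, 0, -1], [1, -22, 27, 0, -1], [1, -29, 35.5, 0, -1], [1, -32, 39, 0, -1], [1, -34, 41.5, 0, -1], [1, -35, 43, 0, -1], [1, -35, 43, 0, -1]]

```text
time_s: 29.02
eef_pos: [485.2, 338.5, 80.2]
ee_rot: [0.251, 0.727, 0.604, 0.21]
force: [0.2, 0.3, -0.9]
grip_width: 0.618
```

Run:
```python
from h import *
go([485,339,77])
```

```text
t 29.02 pos [485.2 338.5  80.2] x [0.183 0.983 0.002] z [ 0.609 -0.112 -0.785] F [ 0.2  0.3 -0.9] w 0.618 q [ 0.59  0.54  1.8  -1.04  0.53  0.06]
az 79.5 shift [ 0.4 -2.2  2.3]
```

move_arm:
  rows:
    - [[0, -0.6, 0.8, 0, -1], [0, -1.3, 1.6, 0, -1], [0, -1.9, 2.4, 0, -1], [0, -1.9, 2.4, 0, -1]]

```text
time_s: 29.52
eef_pos: [485.4, 338.6, 77.6]
ee_rot: [0.252, 0.727, 0.604, 0.21]
force: [-2.9, -0.5, 4.1]
grip_width: 0.621
```

move_arm:
  rows:
    - [[0, -0.3, 0.4, 0, -1], [0, -0.3, 0.4, 0, 0.5], [0, -0.3, 0.4, 0, 1], [0, -0.3, 0.4, 0, 1], [0, 0, 0, 0, 1], [0, 0, -20, 0, 1], [0, 0, -60, 0, 1], [0, 0, -110, 0, 1], [0, 0, -150, 0, 1], [0, 0, -150, 0, 1]]

```text
time_s: 30.78
eef_pos: [393.5, 356.5, 197.7]
ee_rot: [0.251, 0.726, 0.604, 0.213]
force: [-0.1, 1.2, -0.2]
grip_width: 0.994
```

Run:
```python
from h import *
go([400,350,300])
def red(c,z):
    h=cv2.cvtColor(c['color'],cv2.COLOR_BGR2HSV); m=(((h[...,0]<6)|(h[...,0]>174))&(h[...,1]>200)&(h[...,2]>110)).astype(np.uint8)
    n,l,st,ce=cv2.connectedComponentsWithStats(m); return [(int(st[i,4]),ce[i].round(1).tolist(),back(c,*ce[i],z).round(1).tolist()) for i in range(1,n) if st[i,4]>6]
for n in('wrist','scene','top'):
    c=cam(n,n+'_end.png'); print(n,red(c,133-8))
# board extents in scene/wrist pale stripes predicted corners vs bottle base
c=cam('wrist'); print(proj(c,[[478,340,18],[478,340,133]]).round(0).tolist())
```

```text
t 30.77 pos [393.5 356.5 197.7] x [0.181 0.983 0.005] z [ 0.612 -0.108 -0.783] F [-0.1  1.2 -0.2] w 0.994 q [ 0.75  0.26  1.83 -0.79  0.77 -0.13]
az 79.6 shift [ -4.6  69.6 -75.4]
wrist [(366, [255.8, 212.2], [478.5, 340.6, 125.0]), (62, [82.9, 288.6], [683.1, 0.6, 125.0])]
scene [(25, [370.0, 138.6], [474.6, 343.4, 125.0]), (34, [258.4, 246.9], [749.9, -50.4, 125.0]), (35, [291.7, 263.4], [810.3, 14.3, 125.0])]
top [(13, [251.8, 98.0], [798.5, 15.8, 125.0]), (20, [278.8, 121.6], [736.7, -48.9, 125.0]), (31, [114.9, 231.9], [477.6, 343.3, 125.0])]
[[257.0, 134.0], [257.0, 223.0]]
```

The cap agrees in all three cameras: (478,342) at z = 125, so the bottle is upright and well inside the board (x 360–531, y 217–391). Last checks: the gouge, stone and oil bottle against the first images, and the owl since it was placed.

Run:
```python
from h import *
def red(c,z):
    pass
t0=cv2.imread('pics/top0.png');t1=cv2.imread('pics/top_end.png');s0=cv2.imread('pics/scene0.png');s1=cv2.imread('pics/scene_end.png')
def d(a,b,x0,x1,y0,y1): return round(float((cv2.absdiff(a,b)[y0:y1,x0:x1].max(2)>40).mean()),3)
print('gouge',d(t0,t1,280,305,198,268),'stone',d(t0,t1,275,345,135,175),'oil top',d(t0,t1,290,312,178,194),'oil scene',d(s0,s1,215,240,212,238),'stone scene',d(s0,s1,198,255,180,210))
c=cam('top'); g=cv2.cvtColor(c['color'],cv2.COLOR_BGR2GRAY)[215:290,350:425]; m=(g>90).astype(np.uint8)
n,l,st,ce=cv2.connectedComponentsWithStats(m[6:64,8:64]); print([(st[i]+[358,221,0,0,0]).tolist() for i in range(1,n) if st[i,4]>20])
import json; s=sense(); print(s['dq'].round(3), s['force'].round(1)); print(ctrl.finish_job())
```

```text
gouge 0.0 stone 0.0 oil top 0.0 oil scene 0.0 stone scene 0.0
[[373, 238, 41, 29, 820]]
[ 0.002 -0.001 -0.004  0.001  0.004 -0.001] [0.  0.7 0.3]
the job is handed in; nothing more can be done
None
```

The job is handed in: the owl stands upright on the mat and the glue bottle stands upright on the board, both released. It took about 31 s of the 54 s allowed.

**Owl:** I gripped the smaller pale owl from above, set it upright near the middle of the black mat and let go. The pictures taken after release show it standing wholly on the mat, and the last pixel check still found it inside the mat's edges.

**Glue bottle:** I could only shift and roll the tool, so I got the roughly 40° tilt by deliberately overreaching. I then drew the bottle out from under the shelf. At the board the last joint would have run out of range. So I stood the bottle on the open bench, turned the gripper half round, gripped it again and put it on the board.

**Last checks:**
- **Bottle position:** all three cameras put the cap within about 4 mm of (478, 342), taking the cap height of a bottle standing on the board. That is upright and more than 20 mm inside the board's edges.
- **Gouge, sharpening stone and oil bottle:** no pixel change from the first pictures.
- **Robot:** still and touching nothing. The highest force in the readings between moves was about 23 N.

**What went less well:**
- The first try at setting the bottle on the bench stopped short at the limits of joints 4 and 6, leaning it about 1.5°. I moved to a reachable spot nearer the shelf.
- The second set-down touched with about 23 N, firmer than the final one on the board, which was about 5 N.
- I had viewed all 12 pictures by the time the bottle was drawn out, so the final checks were by measurement rather than by eye.

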